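# Pack up the painter's box: palette leaf down, lid shut

## Task

Pack up the painter's box at the end of the session: push over the palette leaf that stands up inside it until it lies flat on its ledges above the tubes, and only then swing the open lid over and press it fully shut, easing it down without a slam. Push and press lightly with the fingertips only: grip and lift nothing, leave the box standing where it is, and do not disturb the tubes, brushes, jar, bottle, palette and palette knife in and around it.

Things in the scene. Friction and masses are not known exactly. Their poses are not given: they have to be found in the camera images.
- paintbox: Beech sketch box, 200 (x) by 320 (y) by 70 mm high without lid, 2.4 kg, loose: over about 10 N shoves it along. Origin: centre of its underside; +x points to the back (lid hinge, away from the robot), +y to the leaf's hinge, z up. Walls 8, floor 6 mm. A wall at y = -30 mm, 48 mm high, parts the tubes (+y side) from the brush. A handle sticks out 23 mm in front. The catches are ornament: nothing latches.
- leaf (a joint): Angle of the palette leaf, rad: 0 = flat on its ledges (top face 54 mm above the table, 16 mm below the box rim), 1.57 = upright; starts at 1.3 to 1.7. Plywood, 6 mm thick, 172 mm wide (along box x), 174 mm long from its hinge. It folds down towards box -y when pushed on its +y face, stays where it is left (0.15 N m; 1 to 2 N at its edge move it) and does not spring back.
- leaf_hinge (a point): Point on the leaf's hinge line (parallel to box x), at mid-width and mid-thickness of the leaf: box frame (0, 144, 51) mm.
- leaf_edge (a point): Middle of the leaf's free edge at mid-thickness, 174 mm from leaf_hinge; moves with the leaf. A thumb notch 36 mm wide and 18 mm deep is cut out there. While the leaf is up the lid cannot pass: it strikes the leaf.
- lid (a joint): Angle of the lid, rad: 0 = fully shut on the rim, 1.57 = upright; starts at 1.6 to 1.72, leaning back a little. 200 mm from hinge to free edge, 320 mm wide, 22 mm thick, hollow underneath, flat outside, 0.36 kg. Torque hinges hold it at any angle (0.6 N m; 3 to 4 N at its edge move it, 1 to 3 N when nearly shut): it neither falls nor springs.
- lid_hinge (a point): Middle of the lid's hinge line (parallel to box y): box frame (100, 0, 70.5) mm, in the plane of the lid's underside.
- lid_edge (a point): Middle of the lid's free edge on its outside face (which looks to box +x when open, up when shut): 200 mm from the hinge along the lid and 22 mm out from its underside plane. Shut: box frame (-100, 0, 92.5) mm. It moves with the lid.
- tube_a: White oil-paint tube with a reddish-brown band, 112 x 30 x 19 mm, lying loose along box x in the left compartment. Origin: under its centre. Must stay there.
- tube_b: The same tube with an ochre band, also lying in the left compartment. Must stay there.
- brush: Small round black-handled brush, 150 mm long, 10 mm thick, lying loose along box x in the right compartment. Origin: under its centre. Must stay there.
- tube_c: White oil-paint tube with a dark blue band, 112 x 30 x 19 mm, lying on the table beside the leaf's (+y) side of the box, its middle about 190 to 210 mm from the box's middle. Origin: under its centre. Leave alone.
- jar: Clear jar, 72 mm diameter, 95 mm high, with brushes standing in it up to about 210 mm, on the table at the box's right (-y) side, its axis about 240 to 280 mm from the box's middle. Origin: centre of its underside. Leave alone.
- bottle: Amber bottle of medium, 56 mm diameter, 135 mm high, also on the box's right side, in front of or behind the jar. Origin: centre of its underside. Leave alone.
- palette: Cream hand palette with paint dabs, 320 x 200 x 6 mm, lying flat on the table to the left (+y) of the box. Origin: centre of its underside. Leave alone.
- knife: Palette knife with wooden handle, 200 mm long, 16 mm high, lying on the palette. Origin: near its middle, on its underside. Leave alone.
Not all that is in view belongs to the job. Leave any green look-alike of the tube_b alone. Leave any purple look-alike of the tube_a alone.

How it is judged:
By the outcome, as a careful person would: the job done as asked, in the order asked, and still so for the second after the job is handed in, with the robot touching nothing.
It also fails if it takes over 56 s, if anything falls off the work surface, if the arm or the gripper's body presses on something with over 40 N, if the wrist force passes 120 N, or if a joint passes its speed limit or range.

## Robot

A 7-joint arm with a two-finger parallel gripper is mounted at the origin on the work surface. World frame = base frame: x ahead of the robot, y to its left, z up, the work surface at z = 0. Lengths are in m, angles in rad, forces in N, time in s.
With the tool pointing down it reaches from about 0.4 to 0.85 m from the base axis. Payload 4.5 kg.
Tool frame: the origin (TCP) lies at the very end of the fingers, on their centre line; the grasp point (between the pads) lies 19 mm behind it; z points along the fingers, y is the line along which they close (so a half turn about z gives the same grasp; the last joint's range is limited). The gripper opens to 85 mm and grips with 20 to 120 N. Pads are 22 mm wide; open, the fingers measure 114 mm over their backs; the gripper's body (76 mm by 85 mm) begins 54 mm behind the grasp point. The pads swing forward as they close: fully open they stand 13 mm farther back than shut.
Start: joints at [-1.087, 0.689, -0.195, 1.565, 0.157, 0.902, -0.215], TCP at [0.272, 0.563, 0.231] pointing down, gripper open.
Joint ranges: [-3.01, 3.01], [-0.46, 2.08], [-1.47, 1.51], [0.13, 2.56], [-1, 4.14], [0.04, 2.09], [-2.66, 2.66]. Speed limits (rad/s): [2.57, 2.57, 3.14, 3.14, 3.14, 3.14, 3.14].

## Interface

Orientations are given as a unit quaternion [x, y, z, w].
In Python, from plant import sensors, imaging, sign_off gives the robot as it stands.
- The arm moves only by the tool send_rows, never from a script. Its argument "steps" is text: rows parted by semicolons, each of 5 numbers parted by spaces: the finger opening in cm, from 0 to 8.54, then the shift along the world's x, y, z in cm, then the turn about the world's z in rad. In form: jaw x y z turn; .... A call has 1 to 5 rows; each row is the pose to reach, as a shift and turn from the pose commanded when the call began; what a row does not reach only later rows make up. A row lasts 1/10 s, in which the tool goes at most 50 mm and 8.59 degrees, less where a joint would pass 70% of its speed; a pose out of reach is approached as far as the arm can. A call with a gripper value outside its range is refused whole. The fingers move at their own pace and stop on an object; "squeeze" is the grip in N (left out, the last holds). Time passes only in rows, so rows that repeat a pose let the fingers close. It gives the time, the measured TCP pose, the force, the opening and the grip force at its end, in the units of the state.
- sensors.get_obs(): the state, without advancing time (a new reading comes with each control period).
- imaging.camera(name): name is "scene" or "top" or "wrist"; returns the picture (480x640x3 uint8, blue, green, red); there is no depth.
- imaging.get_calibration(name): a dict with "camera_matrix" (3x3 intrinsics, pixels), "k1" (the pictures are not rectified: a ray, as slopes to the right and down, at radius r is drawn at 1 + k1 r^2 times it, then the intrinsics apply), "rvec" (rotation vector, rad) and "tvec" (3), from world to camera coordinates, as OpenCV has them. Camera axes: x right, y down, z forward; pixel columns grow to the right and rows downward; lengths in m; the calibration is good to about 2 mm. A picture is of the moment at which its call begins: read the wrist's pose just before it. get_calibration takes no time and is no camera call; for the wrist camera it gives the pose at the moment of the call.
- sign_off(): hands the job in; it is judged then, once.
The state is a dict: "t": time; "qpos": joint angles; "qvel": joint speeds; "tau": joint torques, N m; "tool_pos": TCP position; "tool_rot": TCP orientation; "contact_force": force on the tool from outside, world axes, zero at the start; "ft_torque": the same for the moment, N m; "finger_gap": finger opening in m; "grasp_force": force on a finger pad.
Only numpy, scipy, OpenCV 4.12 (cv2) and the standard library are available. Lean on these libraries where they do the work, as an engineer would, in place of code of your own. Each camera call takes 0.05 s, during which the arm holds its last target. There are 200 camera calls.

## Working session

There is one attempt and no reset: what is moved stays moved. The work goes in short steps, Python scripts to look and compute and a tool call to move; the robot and the scene stay as the last step left them, time stands still between calls to the robot, and variables do not carry over. Pictures are saved under pics/ and viewed, at most 10 in all, crops included, and the job is handed in when it is done.

Besides the shell and the picture viewer there is one more tool, called after ">>>" by a JSON object that holds its "fn" and its "kwargs". send_rows: Moves the arm, as the interface text tells. Its arguments: {"type":"object","properties":{"steps":{"type":"string"},"squeeze":{"type":"number"}},"required":["steps"]}

```bash
ls; mkdir -p pics; python3 - <<'E'
from plant import sensors, imaging
import cv2
for n in("scene","top"):
    cv2.imwrite(f"pics/{n}0.png",imaging.camera(n)); c=imaging.get_calibration(n);print(n,c)
o=sensors.get_obs();print(o)
E
```

```text
pics
scene {'camera_matrix': array([[465.81993666,   0.        , 312.1091366 ],
       [  0.        , 465.81993666, 241.18687816],
       [  0.        ,   0.        ,   1.        ]]), 'k1': 0.026349503334038356, 'rvec': array([ 2.56624328,  0.16803422, -0.0616089 ]), 'tvec': array([-0.53113001,  0.05361719,  1.17068908])}
top {'camera_matrix': array([[552.2742092 ,   0.        , 318.44077546],
       [  0.        , 552.2742092 , 239.56383977],
       [  0.        ,   0.        ,   1.        ]]), 'k1': -0.16137531763340296, 'rvec': array([ 2.12205054, -2.18576926,  0.12154082]), 'tvec': array([0.10568996, 0.52436113, 1.28374903])}
{'t': 0.1, 'qpos': array([-1.08721652,  0.68991492, -0.19452404,  1.56625168,  0.15731931,
        0.90249649, -0.21506723]), 'qvel': array([-7.37932230e-05, -8.70001300e-04, -1.01142041e-03, -2.49586704e-03,
        6.75462363e-04, -2.50297110e-03, -1.29887732e-03]), 'tau': array([-3.14356119e-03, -5.40590751e+01, -1.27166636e+00, -1.58984792e+01,
        9.31199756e-03,  4.37911222e-03, -1.50987933e-05]), 'tool_pos': array([0.27151672, 0.56228899, 0.230552  ]), 'tool_rot': array([ 2.22937768e-01,  9.74832318e-01, -8.29718871e-04, -1.21339721e-04]), 'contact_force': array([-0.50379661,  0.87226926, -0.77643386]), 'ft_torque': array([-0.00469846,  0.01240473, -0.03543276]), 'grasp_force': 0.0, 'finger_gap': 0.08554063232321532}
```

View pics/scene0.png

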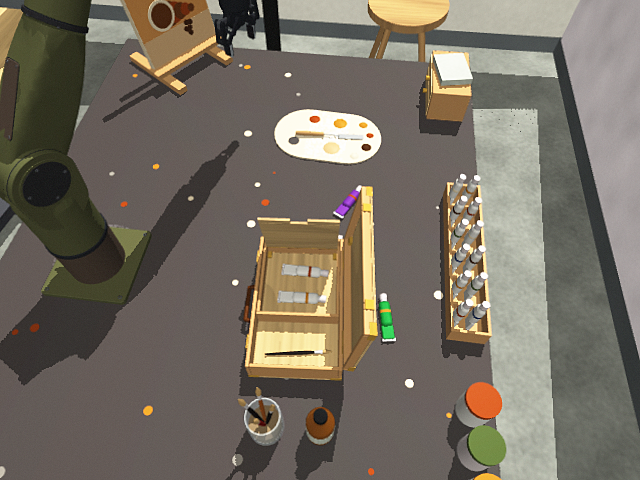

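View pics/top0.png

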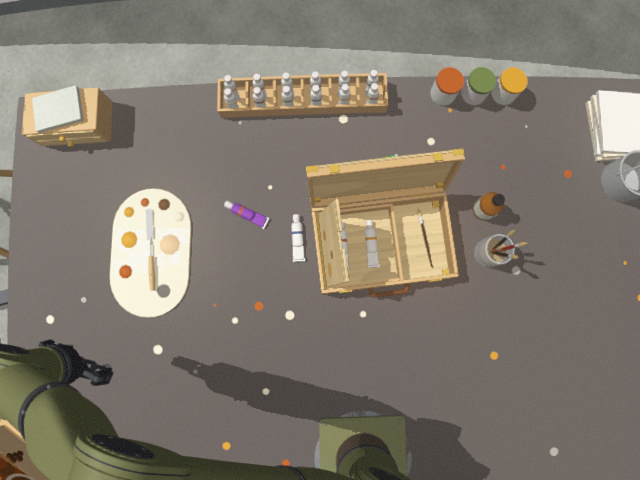

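The scene picture shows the open box at about (300,300). The leaf stands at (300,230), the lid at (360,280), the jar at (264,420), the bottle at (320,425), and the palette at (330,137). In the top picture the box is at about (385,235), the leaf at (335,240), tube_c (dark blue band) at (298,238), and the lid's free edge runs (308,168)-(462,155). Look-alikes are the purple tube at (247,214) and the green tube behind the lid, at (387,318) in the scene picture. The leaf and the lid have no look-alikes.

```bash
python3 - <<'E'
import cv2
a=cv2.imread("pics/top0.png");b=cv2.imread("pics/scene0.png")
cv2.imwrite("pics/topc.png",cv2.resize(a[140:310,280:480],None,fx=4,fy=3.5*4/3.5,interpolation=cv2.INTER_CUBIC)[:600])
cv2.imwrite("pics/scenec.png",cv2.resize(b[180:385,230:400],None,fx=2.92,fy=2.92,interpolation=cv2.INTER_CUBIC))
E
```

```text
(no output)
```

View pics/topc.png

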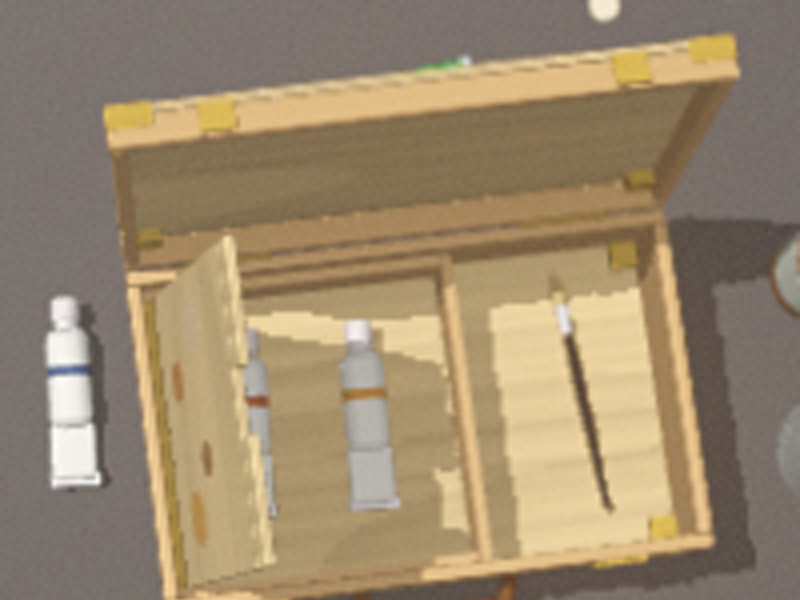

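View pics/scenec.png

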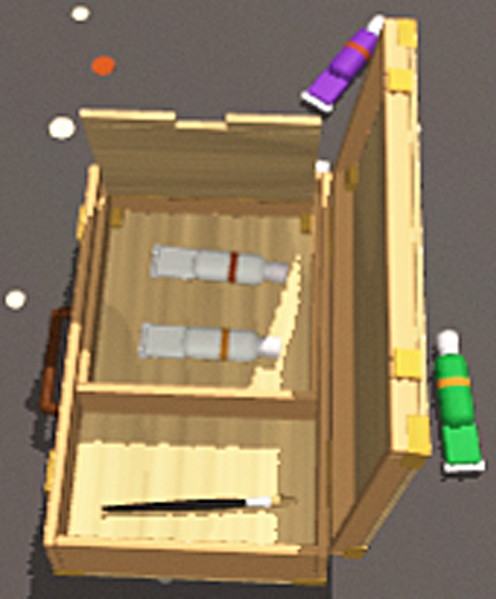

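```bash
cat > h.py <<'E'
import numpy as np,cv2
from plant import sensors, imaging
from scipy.optimize import least_squares
S,C=np.sin,np.cos
def proj(n,P):
    c=imaging.get_calibration(n); X=(cv2.Rodrigues(c["rvec"])[0]@np.array(P).T).T+c["tvec"]
    s=X[:,:2]/X[:,2:]; s=s*(1+c["k1"]*(s**2).sum(1,keepdims=True)); K=c["camera_matrix"]
    return s@K[:2,:2].T+K[:2,2]
def W(p,P): 
    P=np.array(P,float); R=np.array([[C(p[2]),-S(p[2]),0],[S(p[2]),C(p[2]),0],[0,0,1]])
    return P@R.T+[p[0],p[1],0]
def leaf(t,x,r,n): return [x,.144-r*C(t)+n*S(t),.051+r*S(t)+n*C(t)]
def lid(f,y,r,n): return [.1-r*C(f)+n*S(f),y,.0705+r*S(f)+n*C(f)]
E
cat > fit.py <<'E'
from h import *
T=lambda u,v:(280+u/4,140+v/4); Sc=lambda u,v:(230+u/2.92,180+v/2.92)
top=[(T(713,543),lambda p:[-.1,-.16,.07]),(T(168,598),lambda p:[-.1,.16,.07]),(T(129,276),lambda p:[.1,.16,.07]),
(T(232,236),lambda p:leaf(p[3],.086,.174,0)),(T(270,562),lambda p:leaf(p[3],-.086,.174,0)),
(T(105,107),lambda p:lid(p[4],.16,.2,.022)),(T(735,37),lambda p:lid(p[4],-.16,.2,.022)),(T(738,75),lambda p:lid(p[4],-.16,.2,0)),(T(108,147),lambda p:lid(p[4],.16,.2,0))]
sc=[(Sc(48,548),lambda p:[-.1,-.16,.07]),(Sc(92,168),lambda p:[-.1,.16,.07]),(Sc(80,113),lambda p:leaf(p[3],-.086,.174,0)),(Sc(321,119),lambda p:leaf(p[3],.086,.174,0)),
(Sc(415,22),lambda p:lid(p[4],.16,.2,.022)),(Sc(386,19),lambda p:lid(p[4],.16,.2,0)),(Sc(430,455),lambda p:lid(p[4],-.16,.2,.022)),(Sc(392,450),lambda p:lid(p[4],-.16,.2,0))]
def res(p): return np.concatenate([(proj(n,W(p,[f(p) for _,f in L]))-[q for q,_ in L]).ravel() for n,L in(("top",top),("scene",sc))])
r=least_squares(res,[.55,-.1,0,1.5,1.65],loss="soft_l1"); p=r.x
print(p); print(res(p).reshape(-1,2).round(1).tolist())
np.save("p.npy",p)
print("leaf edge",W(p,[leaf(p[3],0,.174,0)]),"hinge",W(p,[[0,.144,.051]]),"lid edge",W(p,[lid(p[4],0,.2,.022)]))
E
python3 fit.py
```

```text
[ 0.51413067 -0.06489324  0.09191366  1.3431788   1.70197635]
[[0.8, -0.4], [-0.0, 3.2], [-0.6, -1.7], [-0.7, -1.4], [0.4, 0.0], [0.2, -0.5], [-0.3, -1.1], [1.1, -0.6], [0.7, -0.3], [-1.6, -0.8], [-0.8, -1.5], [0.0, -0.1], [0.3, 0.2], [-0.4, -0.6], [-1.1, -0.7], [-0.2, -0.1], [-0.1, 0.4]]
leaf edge [[0.50451758 0.03940032 0.22051198]] hinge [[0.50091373 0.07849893 0.051     ]] lid edge [[ 0.66147788 -0.05131175  0.26590396]]
```

```bash
cat > way.py <<'E'
from h import *
import sys
p=np.load("p.npy")
def lf(t,r=.13,x=0,h=.011):
    q=leaf(t,x,r,.003); q[1]+=h; return W(p,[q])[0]*100
def ld(f,r=.17,y=0,h=.0145):
    q=lid(f,y,r,.022); q[0]=max(q[0],lid(f,y,.2,.022)[0])+h; return W(p,[q])[0]*100
if __name__=="__main__":
    print("leaf");[print(round(t,2),lf(t).round(1)) for t in [1.6,1.45,1.34,1.2,1.05,.9,.75,.6,.45,.3,.2,.1,.05,0,-.03]]
    print("lid");[print(round(t,2),ld(t).round(1)) for t in [1.9,1.8,1.7,1.6,1.5,1.4,1.3,1.2,1.1,1,.9,.8,.7,.6,.5,.4,.3,.2,.15,.1,.05,0]]
E
python3 way.py
```

```text
leaf
1.6 [49.9  9.6 18.1]
1.45 [50.1  7.7 18. ]
1.34 [50.2  6.3 17.8]
1.2 [50.4  4.5 17.3]
1.05 [50.6  2.8 16.5]
0.9 [50.7  1.1 15.5]
0.75 [50.8 -0.3 14.2]
0.6 [51.  -1.6 12.7]
0.45 [51.1 -2.6 11. ]
0.3 [51.1 -3.3  9.2]
0.2 [51.2 -3.7  8. ]
0.1 [51.2 -3.9  6.7]
0.05 [51.2 -4.   6. ]
0 [51.2 -4.   5.4]
-0.03 [51.2 -4.   5. ]
lid
1.9 [71.3 -4.7 22.4]
1.8 [69.5 -4.8 23.1]
1.7 [67.6 -5.  23.6]
1.6 [65.6 -5.2 24. ]
1.5 [63.8 -5.3 24.2]
1.4 [62.1 -5.5 24.2]
1.3 [60.4 -5.7 24. ]
1.2 [58.7 -5.8 23.7]
1.1 [57.1 -6.  23.2]
1 [55.5 -6.1 22.5]
0.9 [54.  -6.3 21.7]
0.8 [52.6 -6.4 20.8]
0.7 [51.3 -6.5 19.7]
0.6 [50.1 -6.6 18.5]
0.5 [49.  -6.7 17.1]
0.4 [48.1 -6.8 15.7]
0.3 [47.3 -6.9 14.2]
0.2 [46.7 -6.9 12.6]
0.15 [46.4 -7.  11.8]
0.1 [46.2 -7.  10.9]
0.05 [46.  -7.  10.1]
0 [45.9 -7.   9.2]
```

>>> {"fn": "send_rows", "kwargs": {"steps": "0 2 -4 2 -0.15;0 6 -8 4 -0.3;0 10 -12 4 -0.45;0 14 -16 4 -0.6;0 16 -20 4 -0.75"}}

```text
t: 0.6
tool_pos: [0.4247, 0.3757, 0.2713]
tool_rot: [0.567, 0.824, 0.001, 0.0]
contact_force: [0.3, 0.2, -0.9]
finger_gap: 0.0118
grasp_force: 0.0
```

>>> {"fn": "send_rows", "kwargs": {"steps": "0 2 -4 -1 -0.14;0 4 -8 -3 -0.28;0 6 -12 -5 -0.28;0 6.7 -16 -7 -0.28;0 6.7 -20 -9 -0.28"}}

```text
t: 1.1
tool_pos: [0.4909, 0.175, 0.1804]
tool_rot: [0.675, 0.738, 0.0, 0.001]
contact_force: [0.7, 0.0, -0.1]
finger_gap: -0.0001
grasp_force: 0.0
```

>>> {"fn": "send_rows", "kwargs": {"steps": "0 0 -1.5 0 0;0 0 -3 0 0;0 0 -4 0 0;0 0 -4.5 0 0;0 0 -4.5 0 0"}}

```text
t: 1.6
tool_pos: [0.4902, 0.1323, 0.1818]
tool_rot: [0.674, 0.739, 0.001, 0.0]
contact_force: [-0.2, -0.2, -0.5]
finger_gap: 0.0001
grasp_force: 0.0
```

```bash
python3 - <<'E'
from plant import sensors, imaging
import cv2
o=sensors.get_obs();print(o["tool_pos"],o["tool_rot"],o["contact_force"],o["finger_gap"])
b=imaging.camera("scene")
cv2.imwrite("pics/s1.png",cv2.resize(b[100:385,180:440],None,fx=2.1,fy=2.1,interpolation=cv2.INTER_CUBIC))
E
```

```text
[0.49017699 0.13233161 0.18182824] [6.74019929e-01 7.38712746e-01 7.50092059e-04 2.25437702e-04] [-0.16250912 -0.15688693 -0.54911008] 8.681170752548593e-05
```

View pics/s1.png

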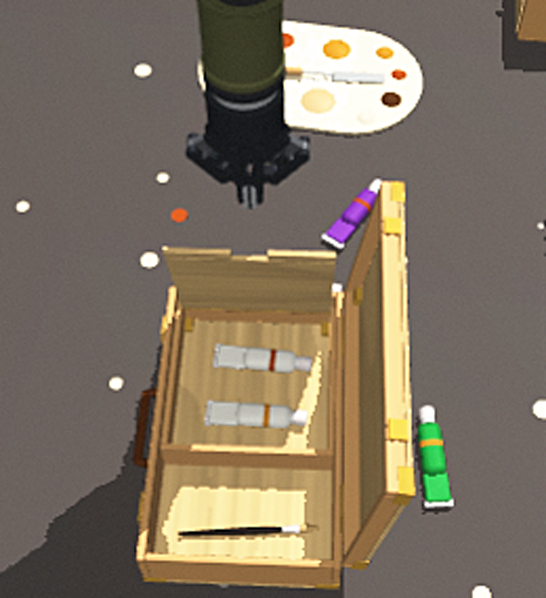

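The closed fingers are at about (250,205) in the crop, behind the leaf and lined up with its thumb notch at (258,255). The way is clear.

>>> {"fn": "send_rows", "kwargs": {"steps": "0 0.5 -2 -0.1 0;0 1 -4 -0.2 0;0 1.1 -5.5 -0.3 0;0 1.2 -6.7 -0.4 0;0 1.3 -7.7 -0.6 0"}}

```text
t: 2.15
tool_pos: [0.503, 0.0555, 0.1753]
tool_rot: [0.674, 0.739, 0.001, -0.0]
contact_force: [-0.3, 0.7, -1.4]
finger_gap: -0.0
grasp_force: 0.5
```

>>> {"fn": "send_rows", "kwargs": {"steps": "0 0.1 -1 -0.3 0;0 0.2 -1.8 -0.6 0;0 0.3 -2.7 -1.1 0;0 0.3 -3.5 -1.6 0;0 0.4 -4.4 -2.1 0"}}

```text
t: 2.65
tool_pos: [0.5068, 0.0104, 0.1538]
tool_rot: [0.674, 0.739, 0.0, -0.0]
contact_force: [-0.4, 0.8, -0.4]
finger_gap: 0.0005
grasp_force: 0.4
```

>>> {"fn": "send_rows", "kwargs": {"steps": "0 0 -0.7 -0.6 0;0 0.1 -1.4 -1.3 0;0 0.2 -2.1 -2 0;0 0.3 -2.7 -2.8 0;0 0.4 -3.2 -3.6 0"}}

```text
t: 3.15
tool_pos: [0.5105, -0.0219, 0.1174]
tool_rot: [0.674, 0.738, -0.0, -0.0]
contact_force: [-1.4, 0.2, 0.2]
finger_gap: 0.0001
grasp_force: 0.3
```

Currently at about θ=0.5; next go down to θ≈0.1.

>>> {"fn": "send_rows", "kwargs": {"steps": "0 0 -0.5 -0.9 0;0 0.1 -0.9 -1.8 0;0 0.1 -1.3 -2.8 0;0 0.1 -1.5 -3.8 0;0 0.1 -1.7 -4.8 0"}}

```text
t: 3.65
tool_pos: [0.512, -0.0384, 0.0694]
tool_rot: [0.674, 0.739, 0.0, 0.0]
contact_force: [0.8, -0.0, 0.4]
finger_gap: -0.0001
grasp_force: 0.3
```

>>> {"fn": "send_rows", "kwargs": {"steps": "0 0 -0.1 -0.5 0;0 0 -0.1 -0.9 0;0 0 -0.1 -1.2 0;0 0 -0.1 -1.4 0;0 0 -0.1 -1.5 0"}}

```text
t: 4.15
tool_pos: [0.5117, -0.0391, 0.0553]
tool_rot: [0.674, 0.739, 0.0, 0.0]
contact_force: [-0.4, -0.3, 0.1]
finger_gap: 0.0003
grasp_force: 0.2
```

>>> {"fn": "send_rows", "kwargs": {"steps": "0 0 0 -0.1 0;0 0 0 -0.2 0;0 0 0 -0.25 0;0 0 0 -0.25 0"}}

```text
t: 4.55
tool_pos: [0.5118, -0.0391, 0.0539]
tool_rot: [0.674, 0.739, 0.0, 0.0]
contact_force: [-2.4, -0.2, 11.5]
finger_gap: -0.0006
grasp_force: 5.8
```

>>> {"fn": "send_rows", "kwargs": {"steps": "0 0 0 2 0;0 0 0 6 0;0 0 0 11 0;0 0 0 16 0;0 0 0 21 0"}}

```text
t: 5.05
tool_pos: [0.5113, -0.0391, 0.265]
tool_rot: [0.674, 0.739, 0.0, 0.0]
contact_force: [1.5, 0.2, 0.4]
finger_gap: -0.0001
grasp_force: 0.0
```

>>> {"fn": "send_rows", "kwargs": {"steps": "0 0 0 4 0;0 2 0 5.5 0;0 6 -0.5 5.5 0;0 10 -0.8 5.5 0;0 14 -1 5.5 0"}}

```text
t: 5.55
tool_pos: [0.6529, -0.0494, 0.3183]
tool_rot: [0.674, 0.738, 0.0, 0.0]
contact_force: [0.7, -0.0, -0.4]
finger_gap: 0.0001
grasp_force: 0.0
```

>>> {"fn": "send_rows", "kwargs": {"steps": "0 3.5 0 0 0;0 6.7 0 0 0;0 6.7 0 -2.5 0;0 6.7 0 -5.5 0;0 6.7 0 -8 0"}}

```text
t: 6.05
tool_pos: [0.7183, -0.049, 0.2358]
tool_rot: [0.674, 0.739, -0.0, -0.001]
contact_force: [-0.5, -0.4, -0.3]
finger_gap: 0.0001
grasp_force: 0.0
```

```bash
python3 - <<'E'
from plant import sensors, imaging
import cv2, numpy as np
b=imaging.camera("scene");t=imaging.camera("top")
o=sensors.get_obs();print(o["tool_pos"],o["contact_force"],o["qpos"])
A=cv2.resize(b[180:400,200:440],None,fx=1.65,fy=1.65);B=cv2.resize(t[130:310,270:490],None,fx=1.8,fy=1.8)
h=max(A.shape[0],B.shape[0]);pad=lambda i:cv2.copyMakeBorder(i,0,h-i.shape[0],0,0,0)
cv2.imwrite("pics/s2.png",np.hstack([pad(A),pad(B)]))
E
```

```text
[ 0.71570411 -0.04881527  0.23318039] [-0.71050108  0.63827962 -0.37122172] [ 0.01016175  0.82657416 -0.01347583  1.23218302  0.01065028  1.09212603
  0.08745154]
```

View pics/s2.png

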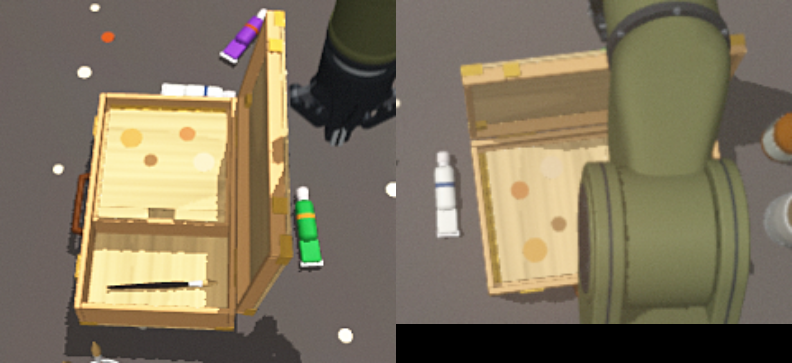

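The leaf lies flat, with its notch at (160,213) in the left crop. The box and tubes look unmoved, and the fingers at (340,130) are behind the lid.

>>> {"fn": "send_rows", "kwargs": {"steps": "0 -1.5 -0.1 0.2 0;0 -3 -0.2 0.3 0;0 -4 -0.2 0.3 0;0 -5 -0.3 0.5 0;0 -5.9 -0.3 0.7 0"}}

```text
t: 6.65
tool_pos: [0.6611, -0.0525, 0.2466]
tool_rot: [0.674, 0.739, 0.001, 0.002]
contact_force: [3.4, -1.7, -0.9]
finger_gap: 0.0
grasp_force: 1.6
```

>>> {"fn": "send_rows", "kwargs": {"steps": "0 -0.9 -0.1 -0.1 0;0 -1.8 -0.1 -0.2 0;0 -2.7 -0.2 -0.2 0;0 -3.5 -0.3 -0.3 0;0 -4.4 -0.4 -0.3 0"}}

```text
t: 7.15
tool_pos: [0.6161, -0.0559, 0.2426]
tool_rot: [0.674, 0.739, 0.001, 0.001]
contact_force: [2.6, 0.9, 3.8]
finger_gap: -0.0001
grasp_force: 1.9
```

>>> {"fn": "send_rows", "kwargs": {"steps": "0 -0.8 -0.1 -0.1 0;0 -1.7 -0.1 -0.2 0;0 -2.5 -0.2 -0.4 0;0 -3.3 -0.3 -0.6 0;0 -4.1 -0.4 -0.9 0"}}

```text
t: 7.65
tool_pos: [0.5738, -0.0601, 0.2325]
tool_rot: [0.674, 0.739, -0.0, -0.0]
contact_force: [2.0, -0.6, 3.3]
finger_gap: -0.0001
grasp_force: 1.7
```

>>> {"fn": "send_rows", "kwargs": {"steps": "0 -0.8 -0.1 -0.3 0;0 -1.6 -0.1 -0.7 0;0 -2.4 -0.2 -1.1 0;0 -3.2 -0.3 -1.5 0;0 -3.9 -0.4 -2 0"}}

```text
t: 8.15
tool_pos: [0.5347, -0.064, 0.2123]
tool_rot: [0.674, 0.739, -0.0, -0.0]
contact_force: [0.8, 1.2, 3.4]
finger_gap: -0.0001
grasp_force: 1.5
```

>>> {"fn": "send_rows", "kwargs": {"steps": "0 -0.7 0 -0.5 0;0 -1.3 -0.1 -1 0;0 -2 -0.1 -1.6 0;0 -2.6 -0.2 -2.2 0;0 -3.2 -0.2 -2.8 0"}}

```text
t: 8.65
tool_pos: [0.5029, -0.0666, 0.1841]
tool_rot: [0.674, 0.738, -0.0, -0.0]
contact_force: [0.7, -2.0, 2.5]
finger_gap: 0.0003
grasp_force: 1.2
```

>>> {"fn": "send_rows", "kwargs": {"steps": "0 -0.5 0 -0.7 0;0 -1.1 0 -1.4 0;0 -1.6 -0.1 -2.1 0;0 -2 -0.1 -2.8 0;0 -2.4 -0.1 -3.5 0"}}

```text
t: 9.15
tool_pos: [0.479, -0.0673, 0.149]
tool_rot: [0.674, 0.738, -0.0, -0.0]
contact_force: [0.8, 0.4, 1.2]
finger_gap: -0.0001
grasp_force: 1.0
```

>>> {"fn": "send_rows", "kwargs": {"steps": "0 -0.3 0 -0.6 0;0 -0.6 0 -1.2 0;0 -0.9 0 -1.8 0;0 -1.1 0 -2.4 0;0 -1.3 0 -2.9 0"}}

```text
t: 9.65
tool_pos: [0.4668, -0.0672, 0.1202]
tool_rot: [0.674, 0.739, 0.0, 0.0]
contact_force: [-0.0, -1.5, 1.9]
finger_gap: -0.0003
grasp_force: 0.8
```

>>> {"fn": "send_rows", "kwargs": {"steps": "0 -0.1 0 -0.4 0;0 -0.2 0 -0.8 0;0 -0.3 0 -1.2 0;0 -0.4 0 -1.5 0;0 -0.5 0 -1.8 0"}}

```text
t: 10.15
tool_pos: [0.4621, -0.0671, 0.1026]
tool_rot: [0.674, 0.739, 0.0, 0.0]
contact_force: [0.6, -0.7, 1.5]
finger_gap: 0.0
grasp_force: 0.7
```

>>> {"fn": "send_rows", "kwargs": {"steps": "0 0 0 -0.2 0;0 0 0 -0.3 0;0 0 0 -0.4 0;0 0 0 -0.5 0;0 0 0 -0.6 0"}}

```text
t: 10.65
tool_pos: [0.4612, -0.0671, 0.0967]
tool_rot: [0.674, 0.739, -0.0, -0.0]
contact_force: [-1.2, -1.5, 1.9]
finger_gap: -0.0001
grasp_force: 0.8
```

>>> {"fn": "send_rows", "kwargs": {"steps": "0 0 0 -0.1 0;0 0 0 -0.2 0;0 0 0 -0.3 0;0 0 0 -0.4 0;0 0 0 -0.4 0"}}

```text
t: 11.15
tool_pos: [0.4621, -0.067, 0.0927]
tool_rot: [0.674, 0.739, 0.0, 0.0]
contact_force: [0.3, -0.8, 0.1]
finger_gap: 0.0003
grasp_force: 0.0
```

>>> {"fn": "send_rows", "kwargs": {"steps": "0 0 0 -0.05 0;0 0 0 -0.1 0;0 0 0 -0.1 0"}}

```text
t: 11.45
tool_pos: [0.4623, -0.0671, 0.0925]
tool_rot: [0.674, 0.739, 0.001, 0.001]
contact_force: [-1.4, 0.4, 9.8]
finger_gap: 0.0001
grasp_force: 5.2
```

>>> {"fn": "send_rows", "kwargs": {"steps": "0 0 0 1 0;0 0 0 4 0;0 0 0 9 0;0 -3 4 13 0;0 -6 8 16 0"}}

```text
t: 11.95
tool_pos: [0.4141, -0.0022, 0.2421]
tool_rot: [0.675, 0.737, 0.002, 0.002]
contact_force: [1.2, 1.0, 0.5]
finger_gap: -0.0002
grasp_force: 0.0
```

>>> {"fn": "send_rows", "kwargs": {"steps": "0 -3 5 0 0;0 -5 10 0 0;0 -6 15 0 0;0 -6 20 0 0;0 -6 25 0 0"}}

```text
t: 12.45
tool_pos: [0.3525, 0.2373, 0.2406]
tool_rot: [0.674, 0.739, 0.001, 0.0]
contact_force: [1.1, 0.1, 0.2]
finger_gap: -0.0001
grasp_force: 0.0
```

```bash
python3 - <<'E'
from h import *
p=np.load("p.npy")
b=imaging.camera("scene");t=imaging.camera("top")
P=W(p,[lid(0,y,r,.022) for y,r in((.16,.2),(-.16,.2),(-.16,0),(.16,0))])
for n,i in(("scene",b),("top",t)):
    for q in proj(n,P): cv2.circle(i,tuple(q.round().astype(int).tolist()),1,(255,0,255),-1)
A=cv2.resize(b[180:460,200:440],None,fx=1.6,fy=1.6);B=cv2.resize(t[130:310,270:500],None,fx=1.75,fy=1.75)
h=max(A.shape[0],B.shape[0]);pad=lambda i:cv2.copyMakeBorder(i,0,h-i.shape[0],0,0,0)
cv2.imwrite("pics/s3.png",np.hstack([pad(A),pad(B)]))
E
```

```text
(no output)
```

View pics/s3.png

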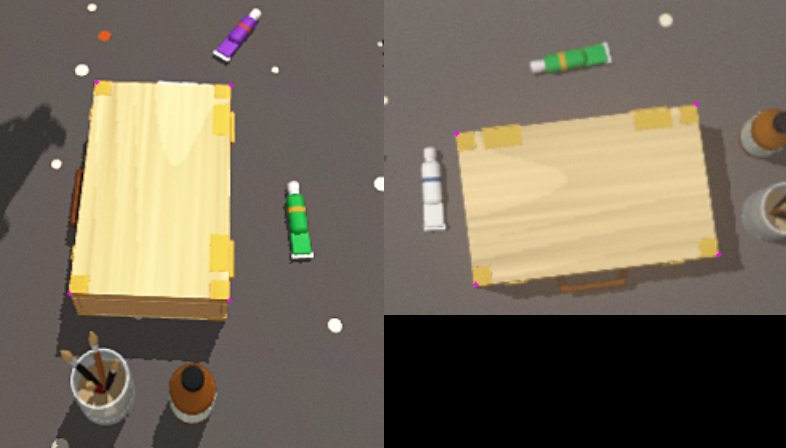

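The lid is shut: its corners fall on the predicted positions in both views, for example (97,83) and (230,299) on the left. The box has not moved and its neighbours are untouched.

```bash
python3 -c "
from plant import sign_off
print(sign_off())"
```

```text
the job is handed in; nothing more can be done
None
```

The palette leaf was pushed flat onto its ledges, then the lid was eased over and pressed shut; the final pictures show the box where it stood and everything around it undisturbed, and the job is handed in after about 12.6 s of robot time.

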